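Stow the brad carton under the bench riser

ROBOT

A 6-joint arm with a two-finger parallel gripper is mounted at the origin on a cart in front of the work surface, level with it; the furniture and walls round the work are solid. World frame = base frame: x ahead of the robot, y to its left, z up, the work surface at z = 0. Lengths are in mm, angles in rad, forces in N, time in s.
With the tool pointing down it reaches from about 275 to 1000 mm from the base axis. Payload 8.4 kg.
Tool frame: the origin (TCP) lies at the very end of the fingers, on their centre line; the grasp point (between the pads) lies 19 mm behind it (r.tcp_to_grasp is the distance from the TCP to the grasp point, in mm); z points along the fingers, y is the line along which they close (so a half turn about z gives the same grasp; the last joint's range is limited). The gripper opens to 85 mm and grips with 20 to 120 N. Pads are 22 mm wide; open, the fingers measure 114 mm over their backs; the gripper's body (76 mm by 85 mm) begins 54 mm behind the grasp point. The pads swing forward as they close: fully open they stand 13 mm farther back than shut.
Start: joints at [-1.316, 0.353, 1.633, -0, 1.155, -0.002], TCP at [158.74, -604.508, 231.281] pointing down, gripper open.
Joint ranges: [-2.63, 2.63], [-0.92, 2.1], [0.06, 2.66], [-1.3, 4.44], [0, 2.69], [-3.02, 3.02]. Speed limits (rad/s): [2.22, 2.22, 2.79, 3.14, 3.14, 3.14].

INTERFACE

Orientations are given as [roll, pitch, yaw] about the fixed x, y, z axes, in that order (R = Rz(yaw) Ry(pitch) Rx(roll)).
In Python, from rig import r gives the robot as it stands. The module is installed in compiled form; this text tells all that it offers.
- The arm moves only by the tool play_rows, never from a script. Its argument "rows" is a list of rows, each an object with "dp": the shift along the tool's x, y, z in units of 40 mm (1.0 is 40 mm), a list of three; "turn": the turn, a rotation vector about the tool's x, y, z in units of 6 degrees (1.0 is 6 degrees), a list of three; "fingers": the closure, from 0 (fully open) to 1 (shut). In form: [{"dp": [tx, ty, tz], "turn": [wx, wy, wz], "fingers": fingers}, ...]. A call has 1 to 5 rows; each row shifts and turns the commanded pose from where the row before left it, along the tool's axes as they then stand; what a row does not reach is not made up. A row lasts 1/12 s, in which the tool goes at most 41.7 mm and 7.16 degrees, less where a joint would pass 70% of its speed; a pose out of reach is approached as far as the arm can. A call is refused whole if a number of a shift passes 1 or a number of a turn 1, either way. A call with a gripper value outside its range is refused whole. The fingers move at their own pace and stop on an object; "force" is the grip in N (left out, the last holds). Time passes only in rows, so rows that do not move let the fingers close. It gives the time, the measured TCP pose, the force, the opening and the grip force at its end, in the units of the state.
- r.sense(): the state, without advancing time (a new reading comes with each control period).
- r.grab_frame(name): name is "scene" or "top" or "wrist"; returns a dict with "pixels" (480x640x3 uint8, red, green, blue), "fx", "fy", "cx", "cy" (pixels), "pose" (4x4, takes a point from camera to world coordinates). Camera axes: x right, y down, z forward; pixel columns grow to the right and rows downward; lengths in mm; the calibration is good to about 2 mm. A picture is of the moment at which its call begins. There is no depth.
- r.sign_off(): hands the job in; it is judged then, once.
The state is a dict: "clock": time; "qpos": joint angles; "qvel": joint speeds; "joint_efforts": joint torques, N m; "eef_pos": TCP position; "tcp_rot": TCP orientation; "contact_force": force on the tool from outside, world axes, zero at the start; "wrist_torque": the same for the moment, N m; "opening": opening from 0.0 (shut) to 1.0 (fully open); "grasp_force": force on a finger pad.
Only numpy, scipy, OpenCV 4.12 (cv2) and the standard library are available. Lean on these libraries where they do the work, as an engineer would, in place of code of your own. Each camera call takes 0.05 s, during which the arm holds its last target. There are 200 camera calls.

TASK

Stow the low blue carton that stands with two tins on the left of the bench (not the blue one in the far right corner) under the small plywood riser: slide it lengthwise and straight into the riser's open front until its near end is flush with the front edge of the board, flat on the bench. Leave the two tins and the yellow carton on the right of the riser where they stand.

Things in the scene. Friction and masses are not known exactly. Their poses are not given: they have to be found in the camera images.
- blue_carton: low blue cardboard carton of brads, a closed box 57 x 92 x 41 mm (x, y, z), 0.25 to 0.5 kg, lying flat, loose, between or beside the two tins on the left part of the bench; a look-alike in the far right corner is part of the room. Origin: centre of its underside; its y axis runs along its 92 mm length, z up.
- riser: small plywood riser fixed to the bench, front open (toward the robot), sides and back closed; 125 deep x 150 wide x 64 mm high outside; the space under its 12 mm board is 52 high, 120 wide, 113 mm deep. Origin: on the bench below the middle of the board's front edge; x points inward (sliding direction), y along the front edge. A fixed pencil on the board near its back reaches 73 mm up.
- green_tin: round whitish tin with a dark green label round part of its side (it may face away), 71 mm across, 74 mm high, loose, on the left part of the bench; bystander. Origin: centre of its underside.
- brown_tin: round whitish tin with an orange-brown label round part of its side (it may face away), 71 mm across, 74 mm high, loose, on the left part of the bench; bystander. Origin: centre of its underside.
- yellow_carton: yellow cardboard carton, 72 x 112 x 61 mm (x, y, z), too high for the riser, loose, to the right of the riser (another in the far right corner is part of the room); bystander. Origin: centre of its underside.
Things that resemble listed ones, but are neither listed nor needed, are in the scene too. What is shaped like the blue_carton but green or purple is not meant.

How it is judged (in metres and radians):
At the end, for the whole second after the job is handed in: The blue carton lies flat on the bench under the riser's board, lengthwise (its length within 0.2 rad, 11 degrees, of the riser's x axis), its near end standing out no more than 15 mm from the board's front edge (or pushed farther in), released and at rest (x of blue_carton in the frame of riser between 0.031 and 0.075 m and y of blue_carton in the frame of riser between -0.04 and 0.04 m and z of blue_carton in the frame of riser below 0.008 m and angle between blue_carton's own z axis and vertical below 0.1 rad and angle between the y axis of blue_carton and the x axis of riser, either way round below 0.2 rad and linear speed of blue_carton below 0.01 m/s); the robot touches nothing.
It fails at once if the tin with the dark green label is moved by more than 20 mm (distance of green_tin from where it was at the start of the episode above 0.02 m).
It fails at once if the tin with the orange-brown label is moved by more than 20 mm (distance of brown_tin from where it was at the start of the episode above 0.02 m).
It fails at once if the yellow carton is moved by more than 20 mm (distance of yellow_carton from where it was at the start of the episode above 0.02 m).
It also fails if it takes over 51 s, if anything falls off the work surface, if the arm or the gripper's body presses on something with over 40 N, if the wrist force passes 120 N, or if a joint passes its speed limit or range.

## Working session

There is one attempt and no reset: what is moved stays moved. The work goes in short steps, Python scripts to look and compute and a tool call to move; the robot and the scene stay as the last step left them, time stands still between calls to the robot, and variables do not carry over. Pictures are saved under pics/ and viewed, at most 10 in all, crops included, and the job is handed in when it is done.

Besides the shell and the picture viewer there is one more tool, called after "Request:" as name(argument=value, ...), one argument or row to a line, values as JSON. play_rows: Moves the arm, as the interface text tells. Its arguments: {"type":"object","properties":{"rows":{"type":"array"},"force":{"type":"number"}},"required":["rows"]}

```bash
mkdir -p pics; cat > h.py <<'E'
import numpy as np, cv2
from rig import r
def save(name,fn):
    f=r.grab_frame(name); cv2.imwrite(fn,f["pixels"][:,:,::-1]); return f
def ray(f,u,v,z):
    P=np.array(f["pose"]); d=P[:3,:3]@np.array([(u-f["cx"])/f["fx"],(v-f["cy"])/f["fy"],1]); o=P[:3,3]
    return (o+d*(z-o[2])/d[2]).round(1)
def proj(f,p):
    P=np.array(f["pose"]); c=P[:3,:3].T@(np.array(p,float)-P[:3,3]); return (c[0]/c[2]*f["fx"]+f["cx"]).round(1),(c[1]/c[2]*f["fy"]+f["cy"]).round(1)
E
python3 - <<'E'
from h import *
import pickle
for n in("scene","top"):
    f=save(n,f"pics/{n}0.png"); pickle.dump(f,open(n+".pkl","wb")); print(n,f["fx"],np.array(f["pose"]).round(2).tolist())
s=r.sense();print(s["clock"],s["eef_pos"],s["tcp_rot"],s["contact_force"],s["opening"])
E
```

```text
scene 542.7321585848082 [[-0.71, -0.48, 0.52, -114.95], [-0.71, 0.46, -0.53, 664.78], [0.01, -0.74, -0.67, 862.31], [0.0, 0.0, 0.0, 1.0]]
top 535.7594506707852 [[0.03, -1.0, 0.07, 440.83], [-1.0, -0.03, -0.0, -7.61], [0.0, -0.07, -1.0, 1341.42], [0.0, 0.0, 0.0, 1.0]]
0.1 [ 158.64931779 -604.09023005  230.61578902] [-3.14035765e+00 -5.13980495e-05  2.56713673e-01] [-0.25935346  0.22092524 -1.06441249] 0.9964769431876378
```

View pics/scene0.png

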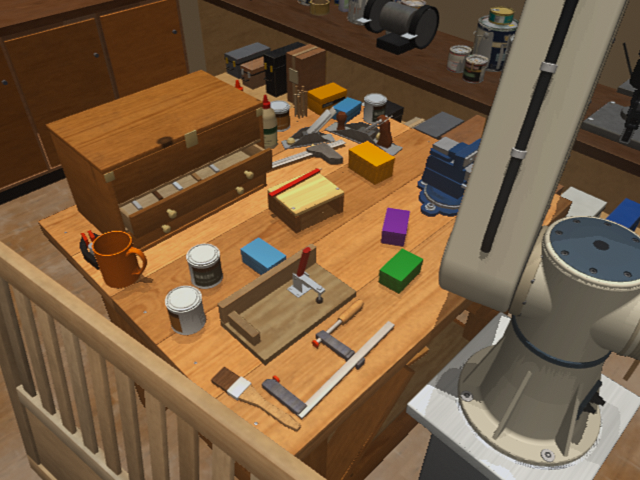

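View pics/top0.png

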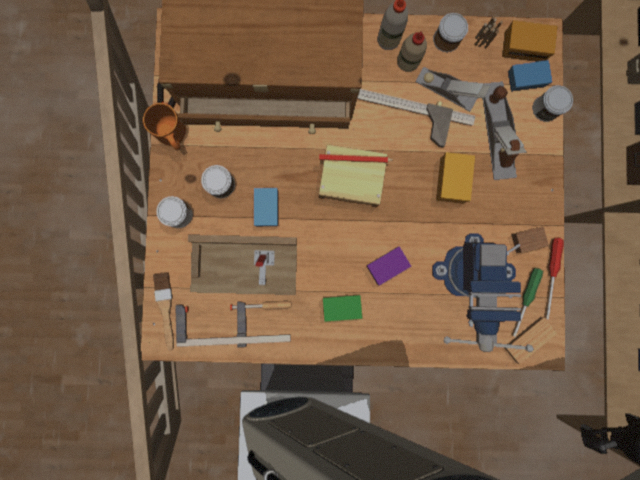

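Candidates: the blue carton at top (265,206), beside the two tins (216,181) and (172,212), fits the description. The blue one at top (531,75) is the far-corner look-alike, and the green (343,308) and purple (388,266) boxes are not meant. The riser is at (353,177) and the yellow carton at (457,177). I'll confirm this in one enlarged crop.

```bash
python3 - <<'E'
from h import *
import pickle
f=pickle.load(open("top.pkl","rb")); im=f["pixels"][:,:,::-1]
cv2.imwrite("pics/crop1.png",cv2.resize(im[130:290,240:410],None,fx=3.7,fy=3.7,interpolation=cv2.INTER_CUBIC))
hsv=cv2.cvtColor(im.copy(),cv2.COLOR_BGR2HSV)
def blob(lo,hi,roi,z,n):
    u0,v0,u1,v1=roi; m=cv2.inRange(hsv,np.array(lo),np.array(hi)); k=np.zeros_like(m);k[v0:v1,u0:u1]=m[v0:v1,u0:u1]
    cs=cv2.findContours(k,0,2)[0]; c=max(cs,key=cv2.contourArea)
    w=np.array([ray(f,u,v,z)[:2] for u,v in c[:,0,:]],np.float32)
    R=cv2.minAreaRect(w); print(n,np.round(R[0],1),np.round(R[1],1),round(R[2],1),np.round(cv2.boxPoints(R)).tolist())
blob((95,80,60),(115,255,255),(245,180,290,232),41,"blue")
blob((22,60,120),(35,255,255),(310,140,395,212),64,"riser")
blob((15,150,100),(28,255,255),(435,148,480,208),61,"yellow")
for u,v in((216,181),(172,212)): print("tin",ray(f,u,v,74))
print("hook",[ray(f,u,v,20).tolist() for u,v in((190,237),(297,237),(297,293))], "clamp",ray(f,262,262,60))
E
```

```text
blue [604.7 107.8] [88.7 56.1] 1.9 [[559.0, 134.0], [561.0, 78.0], [650.0, 81.0], [648.0, 137.0]]
riser [ 674.9 -101. ] [149.1  96.7] 84.3 [[619.0, -170.0], [716.0, -180.0], [730.0, -32.0], [634.0, -22.0]]
yellow [ 688.3 -355.4] [ 74.4 114.6] 85.3 [[628.0, -388.0], [742.0, -397.0], [748.0, -323.0], [634.0, -314.0]]
tin [659.8 225.   74. ]
tin [582.7 326.7  74. ]
hook [[527.8, 293.7, 20.0], [534.5, 29.4, 20.0], [396.8, 25.7, 20.0]] clamp [469.7 110.3  60. ]
```

View pics/crop1.png

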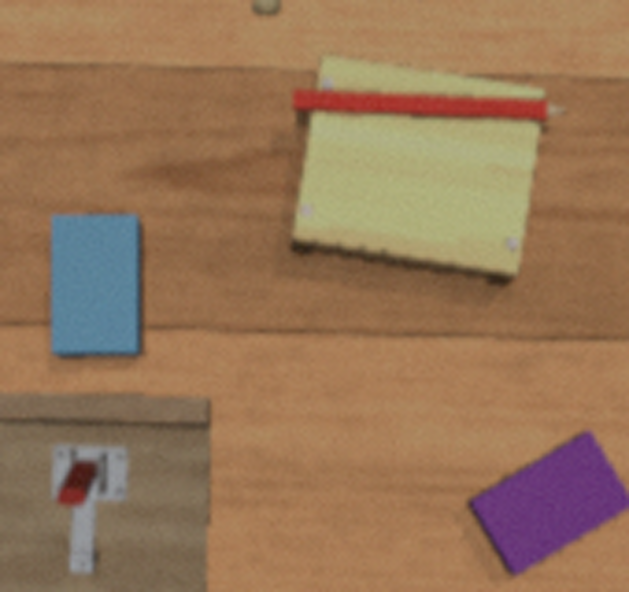

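The crop confirms the plain blue carton, lengthwise along world x. Its centre measures about (605,108) and its size 89x56, and the riser's front middle is about (627,-96) with its axis at about -5.8°. I'll turn, lift and travel above the carton.

Request:
play_rows(
  rows=[
    {"dp": [0, 0, -0.4], "turn": [0, 0, 0.72], "fingers": 0},
    {"dp": [0, 0, -0.4], "turn": [0, 0, 0.72], "fingers": 0},
    {"dp": [0, 0, -0.4], "turn": [0, 0, 0.7], "fingers": 0},
  ],
  force=60,
)

```text
clock: 0.35
eef_pos: [158.6, -604.1, 279.1]
tcp_rot: [-3.14, 0.0, 0.029]
contact_force: [0.3, -0.6, 0.4]
opening: 1.001
grasp_force: 0.0
```

Request:
play_rows(
  rows=[
    {"dp": [0.5, -0.8, 0], "turn": [0, 0, 0], "fingers": 0},
    {"dp": [0.5, -0.8, 0], "turn": [0, 0, 0], "fingers": 0},
    {"dp": [0.5, -0.8, 0], "turn": [0, 0, 0], "fingers": 0},
    {"dp": [0.5, -0.8, 0], "turn": [0, 0, 0], "fingers": 0},
    {"dp": [0.5, -0.8, 0], "turn": [0, 0, 0], "fingers": 0},
  ],
)

```text
clock: 0.77
eef_pos: [253.8, -439.6, 279.0]
tcp_rot: [-3.141, 0.0, 0.032]
contact_force: [1.5, -1.0, 0.4]
opening: 1.0
grasp_force: 0.0
```

Request:
play_rows(
  rows=[
    {"dp": [0.5, -0.8, 0], "turn": [0, 0, 0], "fingers": 0},
    {"dp": [0.5, -0.8, 0], "turn": [0, 0, 0], "fingers": 0},
    {"dp": [0.5, -0.8, 0], "turn": [0, 0, 0], "fingers": 0},
    {"dp": [0.5, -0.8, 0], "turn": [0, 0, 0], "fingers": 0},
    {"dp": [0.5, -0.8, 0], "turn": [0, 0, 0], "fingers": 0},
  ],
)

```text
clock: 1.18
eef_pos: [348.5, -276.4, 279.2]
tcp_rot: [-3.142, 0.0, 0.032]
contact_force: [1.7, -0.7, 0.1]
opening: 0.999
grasp_force: 0.0
```

Request:
play_rows(
  rows=[
    {"dp": [0.58, -0.83, 0], "turn": [0, 0, 0], "fingers": 0},
    {"dp": [0.58, -0.83, 0], "turn": [0, 0, 0], "fingers": 0},
    {"dp": [0.58, -0.83, 0], "turn": [0, 0, 0], "fingers": 0},
    {"dp": [0.58, -0.83, 0], "turn": [0, 0, 0], "fingers": 0},
    {"dp": [0.58, -0.83, 0], "turn": [0, 0, 0], "fingers": 0},
  ],
)

```text
clock: 1.6
eef_pos: [459.2, -106.4, 279.3]
tcp_rot: [3.142, -0.0, 0.033]
contact_force: [0.7, -1.3, 0.2]
opening: 0.999
grasp_force: 0.0
```

Request:
play_rows(
  rows=[
    {"dp": [0.58, -0.83, 0], "turn": [0, 0, 0], "fingers": 0},
    {"dp": [0.58, -0.83, 0], "turn": [0, 0, 0], "fingers": 0},
    {"dp": [0.58, -0.83, 0], "turn": [0, 0, 0], "fingers": 0},
    {"dp": [0.58, -0.83, 0], "turn": [0, 0, 0], "fingers": 0},
    {"dp": [0.58, -0.83, 0], "turn": [0, 0, 0], "fingers": 0},
  ],
)

```text
clock: 2.02
eef_pos: [569.7, 63.3, 279.0]
tcp_rot: [3.141, 0.0, 0.033]
contact_force: [1.3, -0.1, 0.7]
opening: 0.998
grasp_force: 0.0
```

Request:
play_rows(
  rows=[
    {"dp": [0.3, -0.9, 0.9], "turn": [0, 0, 0], "fingers": 0},
    {"dp": [0, -0.2, 0.9], "turn": [0, 0, 0], "fingers": 0},
    {"dp": [0, 0, 0], "turn": [0, 0, 0], "fingers": 0},
  ],
)

```text
clock: 2.27
eef_pos: [574.0, 100.1, 208.1]
tcp_rot: [3.141, 0.01, 0.035]
contact_force: [-1.4, -0.3, -1.7]
opening: 0.998
grasp_force: 0.0
```

```bash
python3 - <<'E'
from h import *
import pickle
f=save("wrist","pics/w1.png"); pickle.dump(f,open("w1.pkl","wb"))
s=r.sense();print(s["eef_pos"],s["tcp_rot"],np.array(f["pose"]).round(2).tolist(),f["fx"])
for p in((605,108,41),(559,134,41),(561,78,41),(650,81,41),(648,137,41)): print(p,proj(f,p))
E
```

```text
[574.8707865   98.83425018 211.01526657] [3.140481   0.00768787 0.03485461] [[0.04, -0.95, -0.3, 649.93], [-1.0, -0.03, -0.01, 100.84], [0.0, 0.3, -0.95, 349.37], [0.0, 0.0, 0.0, 1.0]] 401.2934113662323
(605, 108, 41) (np.float64(301.7), np.float64(177.8))
(559, 134, 41) (np.float64(267.7), np.float64(234.4))
(561, 78, 41) (np.float64(337.8), np.float64(234.3))
(650, 81, 41) (np.float64(340.1), np.float64(117.6))
(648, 137, 41) (np.float64(263.7), np.float64(117.6))
```

View pics/w1.png

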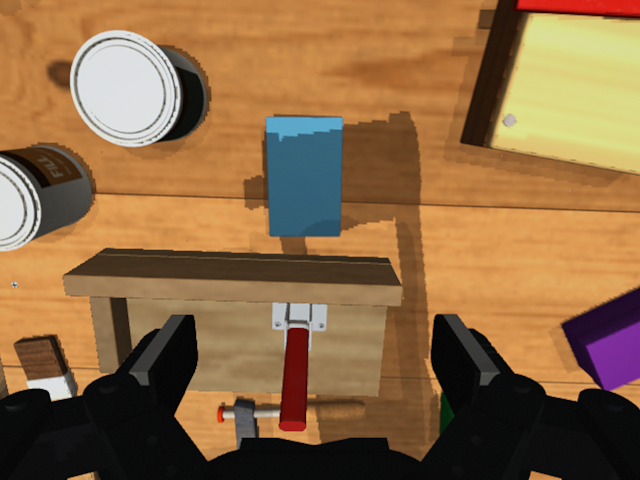

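The carton fills (266-342, 116-236) in the wrist view, within 2 px of the prediction, so the measured pose holds. I'll descend.

Request:
play_rows(
  rows=[
    {"dp": [0.1, -0.2, 0.8], "turn": [0, 0, 0], "fingers": 0},
    {"dp": [0, 0, 0.8], "turn": [0, 0, 0], "fingers": 0},
    {"dp": [0, 0, 0.8], "turn": [0, 0, 0], "fingers": 0},
    {"dp": [0, 0, 0.8], "turn": [0, 0, 0], "fingers": 0},
    {"dp": [0, 0, 0], "turn": [0, 0, 0], "fingers": 0},
  ],
)

```text
clock: 2.73
eef_pos: [578.4, 104.7, 83.0]
tcp_rot: [3.14, 0.007, 0.032]
contact_force: [-1.8, -0.1, 0.1]
opening: 1.002
grasp_force: 0.0
```

Request:
play_rows(
  rows=[
    {"dp": [0, 0, 0], "turn": [0, 0, 0], "fingers": 0},
  ],
)

```text
clock: 2.82
eef_pos: [581.0, 105.4, 87.1]
tcp_rot: [3.141, 0.002, 0.032]
contact_force: [-0.2, 0.1, 0.8]
opening: 1.004
grasp_force: 0.0
```

Request:
play_rows(
  rows=[
    {"dp": [-0.03, -0.04, 0.6], "turn": [0, 0, 0], "fingers": 0},
    {"dp": [0, 0, 0.6], "turn": [0, 0, 0], "fingers": 0},
    {"dp": [0, 0, 0.5], "turn": [0, 0, 0], "fingers": 0},
    {"dp": [0, 0, 0.2], "turn": [0, 0, 0], "fingers": 0},
    {"dp": [0, 0, 0], "turn": [0, 0, 0], "fingers": 0},
  ],
)

```text
clock: 3.23
eef_pos: [580.7, 107.6, 11.5]
tcp_rot: [-3.142, -0.0, 0.032]
contact_force: [0.6, -0.0, -0.1]
opening: 1.002
grasp_force: 0.0
```

Request:
play_rows(
  rows=[
    {"dp": [0, 0, 0], "turn": [0, 0, 0], "fingers": 0.2},
    {"dp": [0, 0, 0], "turn": [0, 0, 0], "fingers": 0.4},
    {"dp": [0, 0, 0], "turn": [0, 0, 0], "fingers": 0.6},
    {"dp": [0, 0, 0], "turn": [0, 0, 0], "fingers": 0.6},
    {"dp": [0, 0, 0], "turn": [0, 0, 0], "fingers": 0.6},
  ],
)

```text
clock: 3.65
eef_pos: [581.6, 108.1, 12.9]
tcp_rot: [-3.141, -0.003, 0.033]
contact_force: [-1.3, 0.3, 8.0]
opening: 0.656
grasp_force: 63.8
```

Gripped at an opening of 56 mm. I'll lift, turn to the riser's axis and carry it to in front of the opening.

Request:
play_rows(
  rows=[
    {"dp": [0, 0, -0.5], "turn": [0, 0, 0], "fingers": 0.6},
    {"dp": [0, 0, -0.6], "turn": [0, 0, 0], "fingers": 0.6},
    {"dp": [0, 0, -0.7], "turn": [0, 0, 0], "fingers": 0.6},
    {"dp": [0, 0, -0.2], "turn": [0, 0, 0.64], "fingers": 0.6},
    {"dp": [0, 0, 0], "turn": [0, 0, 0.64], "fingers": 0.6},
  ],
)

```text
clock: 4.07
eef_pos: [582.2, 108.3, 94.6]
tcp_rot: [-3.14, -0.006, -0.104]
contact_force: [-0.1, -0.4, -2.8]
opening: 0.653
grasp_force: 65.6
```

Request:
play_rows(
  rows=[
    {"dp": [-0.2, 0.6, 0], "turn": [0, 0, 0], "fingers": 0.6},
    {"dp": [-0.2, 0.8, 0], "turn": [0, 0, 0], "fingers": 0.6},
    {"dp": [-0.2, 0.8, 0], "turn": [0, 0, 0], "fingers": 0.6},
    {"dp": [0, 0.8, 0], "turn": [0, 0, 0], "fingers": 0.6},
    {"dp": [0, 0.8, 0], "turn": [0, 0, 0], "fingers": 0.6},
  ],
)

```text
clock: 4.48
eef_pos: [540.1, -42.0, 91.6]
tcp_rot: [-3.142, -0.001, -0.101]
contact_force: [0.6, -0.7, -3.2]
opening: 0.658
grasp_force: 65.5
```

Request:
play_rows(
  rows=[
    {"dp": [0, 0.7, 0], "turn": [0, 0, 0], "fingers": 0.6},
    {"dp": [0, 0.4, 0], "turn": [0, 0, 0], "fingers": 0.6},
    {"dp": [0, 0, 0], "turn": [0, 0, 0], "fingers": 0.6},
    {"dp": [0, 0, 0], "turn": [0, 0, 0], "fingers": 0.6},
  ],
)

```text
clock: 4.82
eef_pos: [536.4, -85.4, 91.4]
tcp_rot: [-3.141, -0.001, -0.103]
contact_force: [-0.2, -0.2, -3.8]
opening: 0.657
grasp_force: 65.5
```

```bash
python3 - <<'E'
from h import *
import pickle
f=save("wrist","pics/w2.png"); pickle.dump(f,open("w2.pkl","wb"))
s=r.sense();print(s["eef_pos"],s["tcp_rot"])
F=np.array([626.5,-96,0]);u=np.array([.995,-.101,0]);v=np.array([.101,.995,0])
for x,y in((0,75),(0,-75),(125,75),(125,-75)): print((x,y),proj(f,F+x*u+y*v+[0,0,64]))
f=save("scene","pics/s2.png")
E
```

```text
[536.44353476 -84.62541766  91.22123211] [-3.14136536e+00 -6.23389268e-04 -1.02356333e-01]
(0, 75) (np.float64(120.0), np.float64(79.1))
(0, -75) (np.float64(502.6), np.float64(78.1))
(125, 75) (np.float64(60.3), np.float64(-368.0))
(125, -75) (np.float64(558.6), np.float64(-369.1))
```

View pics/w2.png

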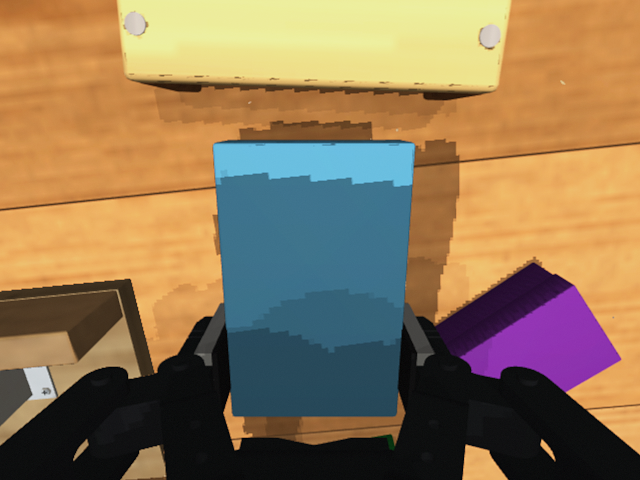

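View pics/s2.png

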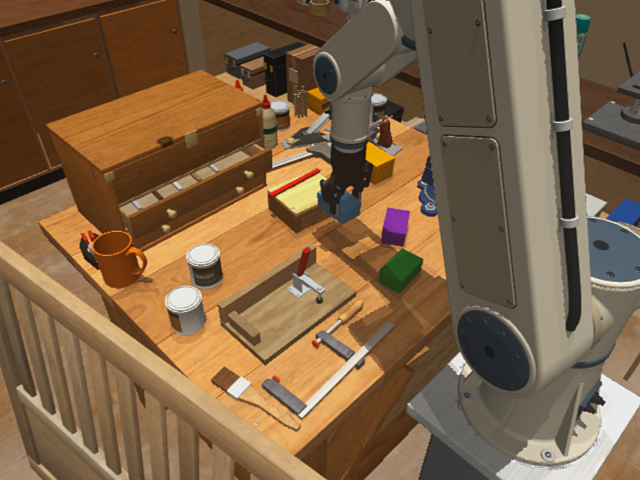

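The carton hangs level at (215-414, 142-416). The riser's front edge runs from about (123,76) to (503,90), tilted a little more than estimated. I'll compute it.

```bash
python3 - <<'E'
from h import *
import pickle
f=pickle.load(open("w2.pkl","rb"))
im=f["pixels"].astype(int); m=((im[:,:,0]>170)&(im[:,:,1]>160)&(im[:,:,2]<175)&(im[:,:,1]*1.0/im[:,:,0]>0.88))
pts=[]
for c in range(150,480,10):
    k=np.where(m[:130,c])[0]
    if len(k): pts.append((c,k.max()))
pts=np.array(pts);p=np.polyfit(pts[:,0],pts[:,1],1);print(pts[::4].tolist(),p)
ks=[np.where(m[rw])[0] for rw in(50,60)];print([(k.min(),k.max()) for k in ks if len(k)])
a,b=[ray(f,c,np.polyval(p,c),64) for c in(123,503)]
d=a-b;print(a,b,np.linalg.norm(d),"riser yaw",np.arctan2(-d[0],d[1]),"mid",(a+b)/2)
q=[ray(f,*c,91.2-13+41) for c in((215,142),(414,142),(398,416),(232,416))];print("carton",[x.tolist() for x in q],np.mean(q,0))
E
```

```text
[[150, 73], [190, 74], [230, 76], [270, 77], [310, 78], [350, 79], [390, 81], [430, 83], [470, 85]] [3.52606952e-02 6.75843360e+01]
[(np.int64(124), np.int64(501)), (np.int64(127), np.int64(498))]
[636.5 -23.2  64. ] [ 616.2 -170.9   64. ] 149.08849720887255 riser yaw -0.13658501957586652 mid [626.35 -97.05  64.  ]
carton [[607.9, -67.5, 119.2], [602.2, -122.2, 119.2], [511.4, -114.0, 119.2], [517.4, -57.4, 119.2]] [559.725 -90.275 119.2  ]<stdin>:4: RuntimeWarning: divide by zero encountered in divide
<stdin>:4: RuntimeWarning: invalid value encountered in divide
```

Request:
play_rows(
  rows=[
    {"dp": [0, 0, 0.2], "turn": [0, 0, 0.27], "fingers": 0.6},
    {"dp": [0.05, -0.03, 0.5], "turn": [0, 0, 0], "fingers": 0.6},
    {"dp": [0, 0, 0.6], "turn": [0, 0, 0], "fingers": 0.6},
    {"dp": [0, 0, 0.55], "turn": [0, 0, 0], "fingers": 0.6},
    {"dp": [0, 0, 0], "turn": [0, 0, 0], "fingers": 0.6},
  ],
)

```text
clock: 5.33
eef_pos: [536.9, -82.2, 13.8]
tcp_rot: [-3.141, 0.004, -0.128]
contact_force: [-0.8, 0.3, -3.0]
opening: 0.653
grasp_force: 66.6
```

Request:
play_rows(
  rows=[
    {"dp": [0, 0, 0], "turn": [0, 0, 0], "fingers": 0.6},
    {"dp": [0, 0, 0], "turn": [0, 0, 0], "fingers": 0.6},
  ],
)

```text
clock: 5.5
eef_pos: [538.9, -83.1, 17.5]
tcp_rot: [-3.142, -0.0, -0.129]
contact_force: [0.8, 1.1, -3.0]
opening: 0.656
grasp_force: 66.6
```

Request:
play_rows(
  rows=[
    {"dp": [0.3, 0, 0.03], "turn": [0, 0, 0], "fingers": 0.6},
    {"dp": [0.3, 0, 0], "turn": [0, 0, 0], "fingers": 0.6},
    {"dp": [0.3, 0, 0], "turn": [0, 0, 0], "fingers": 0.6},
    {"dp": [0.2, 0, 0], "turn": [0, 0, 0], "fingers": 0.6},
    {"dp": [0, 0, 0], "turn": [0, 0, 0], "fingers": 0.6},
  ],
)

```text
clock: 5.92
eef_pos: [584.8, -89.6, 17.0]
tcp_rot: [3.142, -0.004, -0.129]
contact_force: [0.2, 0.5, -2.8]
opening: 0.656
grasp_force: 66.6
```

Request:
play_rows(
  rows=[
    {"dp": [0.2, 0, 0], "turn": [0, 0, 0], "fingers": 0.6},
    {"dp": [0.2, 0, 0], "turn": [0, 0, 0], "fingers": 0.6},
    {"dp": [0.05, 0, 0], "turn": [0, 0, 0], "fingers": 0.6},
    {"dp": [0, 0, 0], "turn": [0, 0, 0], "fingers": 0.6},
  ],
)

```text
clock: 6.25
eef_pos: [600.7, -91.8, 15.5]
tcp_rot: [-3.142, -0.001, -0.13]
contact_force: [0.4, 0.4, -2.7]
opening: 0.656
grasp_force: 66.6
```

```bash
python3 - <<'E'
from h import *
f=save("wrist","pics/w3.png")
s=r.sense();print(s["eef_pos"],s["tcp_rot"],s["contact_force"])
E
```

```text
[599.92725801 -91.73906408  15.32882866] [-3.14158233e+00  2.56185687e-04 -1.29633301e-01] [ 0.19511298  0.13292578 -2.91456516]
```

View pics/w3.png

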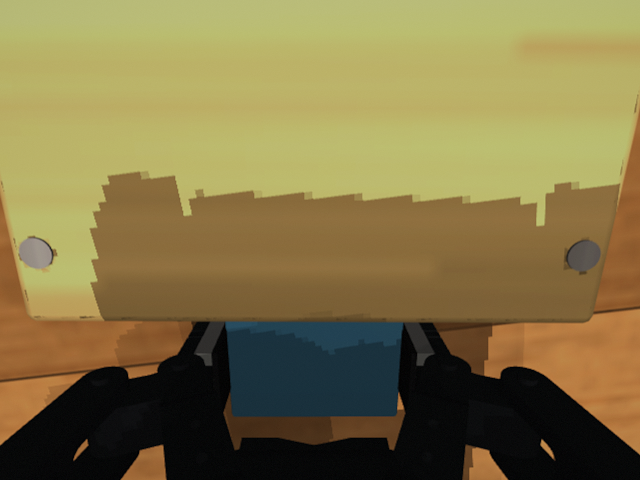

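The carton is centred (about 314 against the board's middle at 312), square to the edge and already more than half inside. I'll set it down, release and back out to push from behind.

Request:
play_rows(
  rows=[
    {"dp": [0, 0, 0.06], "turn": [0, 0, 0], "fingers": 0.6},
    {"dp": [0, 0, 0], "turn": [0, 0, 0], "fingers": 0.3},
    {"dp": [0, 0, 0], "turn": [0, 0, 0], "fingers": 0.1},
    {"dp": [0, 0, 0], "turn": [0, 0, 0], "fingers": 0.1},
    {"dp": [0, 0, 0], "turn": [0, 0, 0], "fingers": 0.1},
  ],
)

```text
clock: 6.72
eef_pos: [600.1, -91.8, 13.2]
tcp_rot: [3.142, -0.0, -0.13]
contact_force: [0.3, -0.4, -0.8]
opening: 0.904
grasp_force: 0.0
```

Request:
play_rows(
  rows=[
    {"dp": [-0.3, 0, 0], "turn": [0, 0, 0], "fingers": 0.1},
    {"dp": [-0.4, 0, 0], "turn": [0, 0, 0], "fingers": 0.1},
    {"dp": [-0.5, 0, 0], "turn": [0, 0, 0], "fingers": 0.1},
    {"dp": [-0.3, 0, 0], "turn": [0, 0, 0], "fingers": 0.1},
    {"dp": [0, 0, 0], "turn": [0, 0, 0], "fingers": 0.1},
  ],
)

```text
clock: 7.13
eef_pos: [537.5, -83.6, 12.8]
tcp_rot: [-3.142, 0.003, -0.13]
contact_force: [-1.3, -0.7, -0.6]
opening: 0.9
grasp_force: 0.0
```

Request:
play_rows(
  rows=[
    {"dp": [0, 0, 0], "turn": [0, 0, 0], "fingers": 0.65},
    {"dp": [0, 0, 0], "turn": [0, 0, 0], "fingers": 0.65},
    {"dp": [0, 0, 0], "turn": [0, 0, 0], "fingers": 0.65},
    {"dp": [0, 0, 0], "turn": [0, 0, 0], "fingers": 0.65},
    {"dp": [0, 0, 0], "turn": [0, 0, 0], "fingers": 0.65},
  ],
)

```text
clock: 7.55
eef_pos: [541.1, -84.0, 13.0]
tcp_rot: [-3.142, -0.0, -0.13]
contact_force: [-0.6, 0.1, -0.3]
opening: 0.349
grasp_force: 0.0
```

Request:
play_rows(
  rows=[
    {"dp": [0.25, 0, 0], "turn": [0, 0, 0], "fingers": 0.65},
    {"dp": [0.2, 0, 0], "turn": [0, 0, 0], "fingers": 0.65},
    {"dp": [0.15, 0, 0], "turn": [0, 0, 0], "fingers": 0.65},
    {"dp": [0.1, 0, 0], "turn": [0, 0, 0], "fingers": 0.65},
    {"dp": [0.1, 0, 0], "turn": [0, 0, 0], "fingers": 0.65},
  ],
)

```text
clock: 7.97
eef_pos: [572.4, -88.1, 12.8]
tcp_rot: [-3.142, 0.001, -0.13]
contact_force: [-2.4, -0.1, 2.4]
opening: 0.346
grasp_force: 1.1
```

Request:
play_rows(
  rows=[
    {"dp": [0.12, 0, 0], "turn": [0, 0, 0], "fingers": 0.65},
    {"dp": [0.12, 0, 0], "turn": [0, 0, 0], "fingers": 0.65},
    {"dp": [0.12, 0, 0], "turn": [0, 0, 0], "fingers": 0.65},
    {"dp": [0.12, 0, 0], "turn": [0, 0, 0], "fingers": 0.65},
    {"dp": [0.12, 0, 0], "turn": [0, 0, 0], "fingers": 0.65},
  ],
)

```text
clock: 8.38
eef_pos: [596.4, -91.3, 12.9]
tcp_rot: [3.142, 0.0, -0.13]
contact_force: [-1.3, -0.0, -0.2]
opening: 0.35
grasp_force: 0.5
```

Request:
play_rows(
  rows=[
    {"dp": [0.12, 0, 0], "turn": [0, 0, 0], "fingers": 0.65},
    {"dp": [0.1, 0, 0], "turn": [0, 0, 0], "fingers": 0.65},
    {"dp": [0.1, 0, 0], "turn": [0, 0, 0], "fingers": 0.65},
    {"dp": [0.08, 0, 0], "turn": [0, 0, 0], "fingers": 0.65},
    {"dp": [0, 0, 0], "turn": [0, 0, 0], "fingers": 0.65},
  ],
)

```text
clock: 8.8
eef_pos: [610.3, -93.0, 12.4]
tcp_rot: [-3.141, 0.004, -0.13]
contact_force: [-5.8, 1.5, 0.9]
opening: 0.35
grasp_force: 0.0
```

```bash
python3 - <<'E'
from h import *
f=save("wrist","pics/w4.png")
s=r.sense();print(s["eef_pos"],s["tcp_rot"],s["contact_force"])
E
```

```text
[610.27509881 -93.04098475  12.39486108] [-3.14139096  0.00367854 -0.13011086] [-6.05418645  0.50244658  0.08279394]
```

View pics/w4.png

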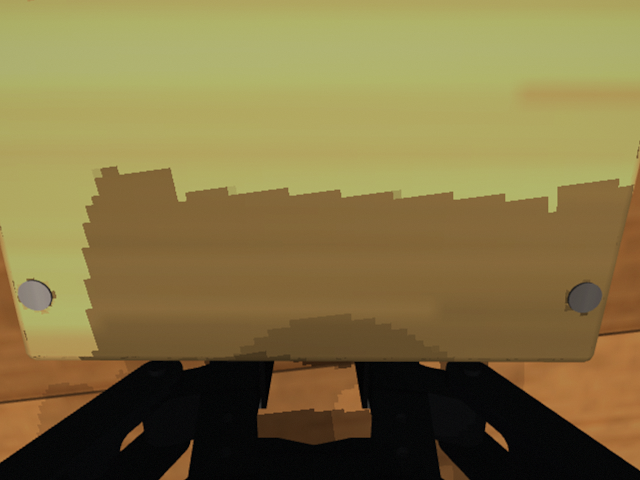

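The fingers now touch the board's front edge (row 360), with the carton's near end expected about 5 mm out. I'll back off and look.

Request:
play_rows(
  rows=[
    {"dp": [-0.4, 0, 0], "turn": [0, 0, 0], "fingers": 0.65},
    {"dp": [-0.6, 0, 0], "turn": [0, 0, 0], "fingers": 0.65},
    {"dp": [-0.7, 0, -0.5], "turn": [0, 0, 0], "fingers": 0.65},
    {"dp": [-0.6, 0, -0.7], "turn": [0, 0, 0], "fingers": 0.65},
    {"dp": [-0.5, 0, -0.8], "turn": [0, 0, 0], "fingers": 0.65},
  ],
)

```text
clock: 9.27
eef_pos: [498.2, -78.4, 92.5]
tcp_rot: [-3.141, 0.003, -0.13]
contact_force: [1.0, -0.2, 2.1]
opening: 0.355
grasp_force: 0.0
```

Request:
play_rows(
  rows=[
    {"dp": [-0.6, 0, -0.2], "turn": [0, 0, 0], "fingers": 0.65},
    {"dp": [-0.6, 0, 0], "turn": [0, 0, 0], "fingers": 0.65},
    {"dp": [0, 0, 0], "turn": [0, 0, 0], "fingers": 0.65},
    {"dp": [0, 0, 0], "turn": [0, 0, 0], "fingers": 0.65},
  ],
)

```text
clock: 9.6
eef_pos: [453.0, -72.6, 101.6]
tcp_rot: [3.142, -0.001, -0.13]
contact_force: [-0.1, 1.3, -0.2]
opening: 0.352
grasp_force: 0.0
```

```bash
python3 - <<'E'
from h import *
import pickle
f=save("wrist","pics/w5.png");pickle.dump(f,open("w5.pkl","wb"))
s=r.sense();print(s["eef_pos"],s["tcp_rot"],s["contact_force"])
F=np.array([626.4,-97,0]);u=np.array([.9912,-.132,0]);v=np.array([.132,.9912,0])
for x in(-15,-5,0):
  for z in(0,41): print(x,z,proj(f,F+x*u+28*v+[0,0,z]),proj(f,F+x*u-28*v+[0,0,z]))
E
```

```text
[454.12566853 -72.7493855  101.52982818] [ 3.14153845e+00 -1.96668055e-03 -1.29660065e-01] [ 0.24194435 -0.2030624   0.31293733]
-15 0 (np.float64(258.7), np.float64(-50.7)) (np.float64(366.6), np.float64(-50.4))
-15 41 (np.float64(246.0), np.float64(-90.7)) (np.float64(379.0), np.float64(-90.3))
-5 0 (np.float64(258.0), np.float64(-73.6)) (np.float64(367.4), np.float64(-73.2))
-5 41 (np.float64(244.9), np.float64(-119.7)) (np.float64(380.2), np.float64(-119.2))
0 0 (np.float64(257.6), np.float64(-85.3)) (np.float64(367.9), np.float64(-84.9))
0 41 (np.float64(244.3), np.float64(-134.6)) (np.float64(380.8), np.float64(-134.1))
```

View pics/w5.png

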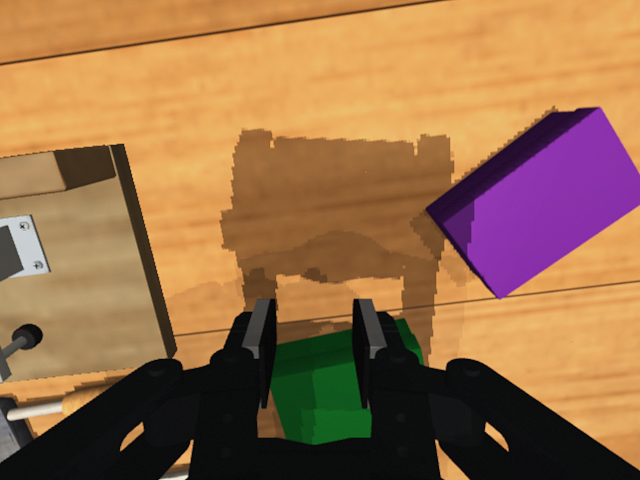

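The riser is out of view above the picture. I'll tilt the tool so the camera looks forward.

Request:
play_rows(
  rows=[
    {"dp": [0, 0, 0], "turn": [0, 1, 0], "fingers": 0.65},
    {"dp": [0, 0, 0], "turn": [0, 1, 0], "fingers": 0.65},
    {"dp": [0, 0, 0], "turn": [0, 1, 0], "fingers": 0.65},
    {"dp": [0, 0, 0], "turn": [0, 1, 0], "fingers": 0.65},
    {"dp": [0, 0, 0], "turn": [0, 1, 0], "fingers": 0.65},
  ],
)

```text
clock: 10.07
eef_pos: [453.8, -66.6, 101.3]
tcp_rot: [-3.129, -0.462, -0.128]
contact_force: [-0.6, 0.8, -1.2]
opening: 0.351
grasp_force: 0.0
```

Request:
play_rows(
  rows=[
    {"dp": [0, 0, 0], "turn": [0, 1, 0], "fingers": 0.65},
    {"dp": [0, 0, 0], "turn": [0, 1, 0], "fingers": 0.65},
    {"dp": [0, 0, 0], "turn": [0, 0, 0], "fingers": 0.65},
    {"dp": [0, 0, 0], "turn": [0, 0, 0], "fingers": 0.65},
  ],
)

```text
clock: 10.4
eef_pos: [462.1, -55.5, 116.9]
tcp_rot: [-3.123, -0.541, -0.13]
contact_force: [0.6, -0.0, 0.2]
opening: 0.351
grasp_force: 0.0
```

```bash
python3 - <<'E'
from h import *
import pickle
f=save("wrist","pics/w6.png");pickle.dump(f,open("w6.pkl","wb"))
s=r.sense();print(s["eef_pos"],s["tcp_rot"],np.array(f["pose"])[:3,3])
F=np.array([626.4,-97,0]);u=np.array([.9912,-.132,0]);v=np.array([.132,.9912,0])
for x in(-15,-5,0):
  for z in(0,41): print(x,z,proj(f,F+x*u+28*v+[0,0,z]),proj(f,F+x*u-28*v+[0,0,z]))
print("board",[proj(f,F+y*v+[0,0,z]) for y in(75,-75) for z in(52,64)])
E
```

```text
[462.13589717 -55.67636503 116.86198626] [-3.12350545 -0.54060212 -0.12863254] [452.34508864 -59.01430333 276.93819094]
-15 0 (np.float64(304.5), np.float64(125.4)) (np.float64(377.6), np.float64(125.6))
-15 41 (np.float64(302.2), np.float64(93.0)) (np.float64(386.1), np.float64(93.1))
-5 0 (np.float64(304.7), np.float64(113.7)) (np.float64(377.2), np.float64(113.9))
-5 41 (np.float64(302.4), np.float64(79.9)) (np.float64(385.7), np.float64(80.0))
0 0 (np.float64(304.8), np.float64(108.0)) (np.float64(377.1), np.float64(108.2))
0 41 (np.float64(302.6), np.float64(73.5)) (np.float64(385.4), np.float64(73.6))
board [(np.float64(230.0), np.float64(62.4)), (np.float64(225.8), np.float64(49.4)), (np.float64(461.0), np.float64(62.5)), (np.float64(467.7), np.float64(49.3))]
```

View pics/w6.png

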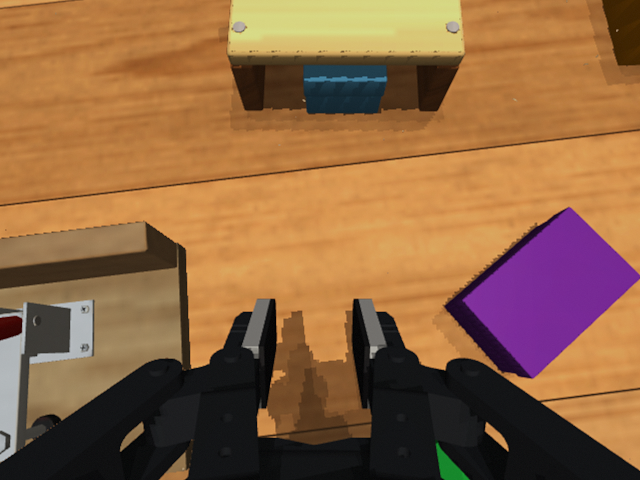

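The carton's near end spans (305-383), with its bottom edge at row 113 and the riser's wall feet at row 109. It stands about 4 mm out, square, centred and flat, which is within the limits. I'll hand in.

```bash
python3 -c "
from rig import r
print(r.sign_off())"
```

```text
the job is handed in; nothing more can be done
None
```

The blue carton is stowed under the riser, flat, straight and released, with its near end about 4 mm out from the board's front edge (15 mm allowed); the arm did not touch the tins or the yellow carton, and the job is handed in at about 10 s.

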